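# Sweep the hex nuts into the parts tray

## Task

Sweep the three loose hexagon nuts across the bench with the fingertips, in through the open front of the metal parts tray, until each nut lies wholly inside it. Only push them along the surface, do not pick them up; leave the solid round steel disc, the roll of tape, the pliers and the small bottle where they are.

Things in the scene. Friction and masses are not known exactly. Their poses are not given: they have to be found in the camera images.
- tray: Sheet-metal parts tray screwed to the bench (fixed). Open front; floor ramps from bench level at the front edge to 2.5 mm at 22 mm in, then flat. Inside 190 wide, 130 deep; side walls (y = +-95 mm) and back wall (x = 130 mm) 3 thick, 31 high with 6 mm bead. Origin: middle of the front edge, at bench height; x points level into the tray, y along the front edge to the left looking in, z up
- nut_1_center (a point): Large plain steel hexagon nut lying flat, loose, 36 mm across the flats, 42 mm across the corners, 19 mm high, with a round 24 mm hole, about 0.1 kg. The point is its centre, half-way up (9.5 mm above what it lies on). All three nuts are alike
- nut_2_center (a point): Large plain steel hexagon nut lying flat, loose, 36 mm across the flats, 42 mm across the corners, 19 mm high, with a round 24 mm hole, about 0.1 kg. The point is its centre, half-way up (9.5 mm above what it lies on). All three nuts are alike
- nut_3_center (a point): Large plain steel hexagon nut lying flat, loose, 36 mm across the flats, 42 mm across the corners, 19 mm high, with a round 24 mm hole, about 0.1 kg. The point is its centre, half-way up (9.5 mm above what it lies on). All three nuts are alike
- slug_mid (a point): Plain solid round steel disc (no hole, no flats) lying flat, loose, 44 mm across, 16 mm high; it lies in the same area as the nuts, and it is to stay where it is. The point is its centre, half-way up
- tape_roll: Small roll of black tape lying flat, loose, 62 mm across, 19 mm high; a bystander. Origin: centre of its underside
- red_pliers: Red-handled pliers lying flat, loose, 48 x 181 mm and 15 mm high, long along their own y; a bystander. Origin: centre of the underside
- small_bottle: Small white bottle with a blue cap, standing, loose, 48 mm across, 84 mm high; a bystander. Origin: centre of its underside
There are look-alikes about, which are no part of the job. What is shaped like the part that bears nut_2_center but purple or yellow is not meant.

How it is judged:
By the outcome, as a careful person would: the job done as asked, in the order asked, and still so for the second after the job is handed in, with the robot touching nothing.
It also fails if it takes over 54 s, if anything falls off the work surface, if the arm or the gripper's body presses on something with over 40 N, if the wrist force passes 120 N, or if a joint passes its speed limit or range.

## Robot

A 6-joint arm with a two-finger parallel gripper is mounted at the origin on a cart in front of the work surface, level with it; the furniture and walls round the work are solid. World frame = base frame: x ahead of the robot, y to its left, z up, the work surface at z = 0. Lengths are in m, angles in rad, forces in N, time in s.
With the tool pointing down it reaches from about 0.425 to 0.95 m from the base axis. Payload 3.5 kg.
Tool frame: the origin (TCP) lies between the finger pads; the fingertips stand 14 mm ahead of it and the grasp point (between the pads) lies 5 mm behind it (ctrl.tip_extent is the distance from the TCP to the fingertips, in m); x points along the fingers, z is the direction in which the jaws open and shut, and the axes are right-handed (so a half turn about x gives the same grasp; the last joint's range is limited). The gripper opens to 85 mm and grips with 20 to 120 N. Pads are 22 mm wide; open, the fingers measure 114 mm over their backs; the gripper's body (76 mm by 85 mm) begins 54 mm behind the grasp point. The pads swing forward as they close: fully open they stand 13 mm farther back than shut.
Start: joints at [-1.342, 0.286, 1.577, -0, 1.279, -0.15], TCP at [0.25, -0.627, 0.245] pointing down, gripper open.
Joint ranges: [-2.77, 2.77], [-0.9, 2.22], [0.21, 2.48], [-1.53, 4.67], [0.24, 2.81], [-2.84, 2.84]. Speed limits (rad/s): [2.79, 2.79, 3.14, 3.14, 3.14, 3.14].

## Interface

Orientations are given as a unit quaternion [x, y, z, w].
In Python, from plant import ctrl gives the robot as it stands.
- The arm moves only by the tool move_arm, never from a script. Its argument "commands" is one flat list of numbers, 4 for each row, row after row: the shift along the tool's x, y, z in units of 25 mm (1.0 is 25 mm), then the turn about the tool's x in units of 5 degrees (1.0 is 5 degrees). A call has 1 to 20 rows; each row shifts and turns the commanded pose from where the row before left it, along the tool's axes as they then stand; what a row does not reach is not made up. A row lasts 1/8 s, in which the tool goes at most 62.5 mm and 10.7 degrees, less where a joint would pass 70% of its speed; a pose out of reach is approached as far as the arm can. A call is refused whole if a number of a shift passes 1 or a number of a turn 1, either way. A call with a gripper value outside its range is refused whole. "jaw" is the finger opening in mm, from 0 to 85.4, set as the call begins (left out, the last holds). The fingers move at their own pace and stop on an object; "force" is the grip in N (left out, the last holds). Time passes only in rows, so rows that do not move let the fingers close. It gives the time, the measured TCP pose, the force and the opening at its end, in the units of the state.
- ctrl.get_state(): the state, without advancing time (a new reading comes with each control period).
- ctrl.read_camera(name): name is "scene" or "top" or "wrist"; returns the picture (400x640x3 uint8, red, green, blue); there is no depth.
- ctrl.get_calibration(name): a dict with "camera_matrix" (3x3 intrinsics, pixels), "camera_from_world" (4x4, takes a point from world to camera coordinates); the wrist camera has in their place "mount" (4x4, takes a point from camera to tool coordinates, whose origin is the TCP and whose axes are the tool frame's). Camera axes: x right, y down, z forward; pixel columns grow to the right and rows downward; lengths in m; the calibration is good to about 2 mm. A picture is of the moment at which its call begins: read the wrist's pose just before it. get_calibration takes no time and is no camera call.
- ctrl.sign_off(): hands the job in, once; it reports no verdict.
The state is a dict: "time": time; "qpos": joint angles; "dq": joint speeds; "joint_efforts": joint torques, N m; "eef_pos": TCP position; "tcp_rot": TCP orientation; "contact_force": force on the tool from outside, world axes, zero at the start; "wrist_torque": the same for the moment, N m; "opening": opening from 0.0 (shut) to 1.0 (fully open).
Only numpy, scipy, OpenCV 4.12 (cv2) and the standard library are available. Lean on these libraries where they do the work, as an engineer would, in place of code of your own. Each camera call takes 0.05 s, during which the arm holds its last target.

## Working session

There is one attempt and no reset: what is moved stays moved. The work goes in short steps, Python scripts to look and compute and a tool call to move; the robot and the scene stay as the last step left them, time stands still between calls to the robot, and variables do not carry over. Pictures are saved under pics/ and viewed, and the job is handed in when it is done.

Besides the shell and the picture viewer there is one more tool, called after "Request:" by a JSON object that holds its "api" and its "payload", one argument or row to a line. move_arm: Moves the arm, as the interface text tells. Its arguments: {"type":"object","properties":{"commands":{"type":"array"},"jaw":{"type":"number"},"force":{"type":"number"}},"required":["commands"]}

```bash
ls; mkdir -p pics; python3 - <<'E'
from plant import ctrl
import cv2,numpy as np
np.set_printoptions(precision=4,suppress=True)
print(ctrl.get_state(), ctrl.tip_extent)
for n in ("scene","top"):
    im=ctrl.read_camera(n); cv2.imwrite(f"pics/{n}0.png",im[:,:,::-1]); c=ctrl.get_calibration(n); print(n,c)
print(ctrl.get_calibration("wrist"))
E
```

```text
pics
{'time': 0.0, 'qpos': array([-1.342 ,  0.2872,  1.5782,  0.    ,  1.2786, -0.15  ]), 'dq': array([ 0.0015, -0.0009,  0.0003,  0.0006, -0.002 , -0.001 ]), 'joint_efforts': array([ -0.0006, -40.5979, -29.2628,  -0.0001,   0.0057,  -0.    ]), 'eef_pos': array([ 0.2495, -0.6265,  0.2439]), 'tcp_rot': array([ 0.3975,  0.5858, -0.3963,  0.5846]), 'contact_force': array([ 0.8348, -0.4127, -0.2413]), 'wrist_torque': array([-0.0142, -0.0263,  0.0228]), 'opening': 0.9980714814784359} 0.014
scene {'camera_matrix': array([[376.8981,   0.    , 315.5592],
       [  0.    , 376.8981, 202.7494],
       [  0.    ,   0.    ,   1.    ]]), 'camera_from_world': array([[-0.7239, -0.6897, -0.0157,  0.3835],
       [-0.5311,  0.5717, -0.6253,  0.3994],
       [ 0.4403, -0.4444, -0.7802,  0.6117],
       [ 0.    ,  0.    ,  0.    ,  1.    ]])}
top {'camera_matrix': array([[468.1228,   0.    , 325.7623],
       [  0.    , 468.1228, 187.0992],
       [  0.    ,   0.    ,   1.    ]]), 'camera_from_world': array([[ 0.0712, -0.9975,  0.0022, -0.1165],
       [-0.9748, -0.07  , -0.2118,  0.5746],
       [ 0.2114,  0.0129, -0.9773,  1.2379],
       [ 0.    ,  0.    ,  0.    ,  1.    ]])}
{'camera_matrix': array([[343.3416,   0.    , 322.4451],
       [  0.    , 343.3416, 203.8651],
       [  0.    ,   0.    ,   1.    ]]), 'mount': array([[ 0.    , -0.318 ,  0.9481, -0.1284],
       [-0.0002, -0.9481, -0.318 ,  0.0824],
       [ 1.    , -0.0002, -0.0001,  0.0002],
       [ 0.    ,  0.    ,  0.    ,  1.    ]])}
```

View pics/scene0.png

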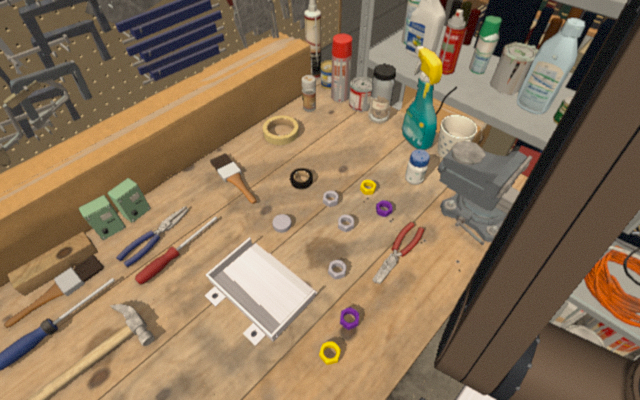

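View pics/top0.png

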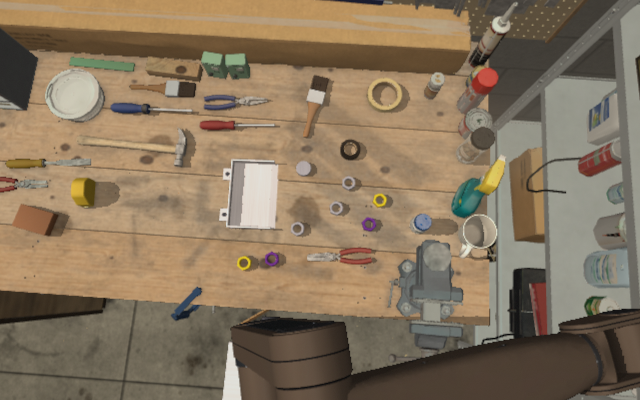

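The top view shows the tray at about (253,194) with its open front to the right. The steel nuts are at about (348,183), (336,208) and (298,229), the disc at (304,169) and the tape at (350,150). The purple and yellow nuts are look-alikes. I'll zoom in and measure next.

```bash
cat > h.py <<'E'
import cv2,numpy as np
from plant import ctrl
np.set_printoptions(precision=4,suppress=True)
def ray(n,uv):
    c=ctrl.get_calibration(n);K=c["camera_matrix"];T=c["camera_from_world"]
    d=T[:3,:3].T@np.linalg.solve(K,[uv[0],uv[1],1]);o=-T[:3,:3].T@T[:3,3];return o,d
def plane(n,uv,z):
    o,d=ray(n,uv);return o+d*(z-o[2])/d[2]
def proj(n,p):
    c=ctrl.get_calibration(n);q=c["camera_from_world"]@np.r_[p,1];q=c["camera_matrix"]@q[:3];return q[:2]/q[2]
def tri(a,b):
    A=[];B=[]
    for n,uv in(("top",a),("scene",b)):
        o,d=ray(n,uv);d/=np.linalg.norm(d);P=np.eye(3)-np.outer(d,d);A.append(P);B.append(P@o)
    x,*_=np.linalg.lstsq(np.vstack(A),np.hstack(B),rcond=None);return x
def crop(src,x0,y0,x1,y1,k,out):
    im=cv2.imread(src)[y0:y1,x0:x1];im=cv2.resize(im,None,fx=k,fy=k,interpolation=cv2.INTER_CUBIC)
    for u in range((x0//10+1)*10,x1,10):
        cv2.line(im,((u-x0)*k,0),((u-x0)*k,6 if u%50 else 14),(0,0,255),1)
        if u%50==0: cv2.putText(im,str(u),((u-x0)*k,24),0,.4,(0,0,255))
    for v in range((y0//10+1)*10,y1,10):
        cv2.line(im,(0,(v-y0)*k),(6 if v%50 else 14,(v-y0)*k),(0,0,255),1)
        if v%50==0: cv2.putText(im,str(v),(16,(v-y0)*k),0,.4,(0,0,255))
    cv2.imwrite(out,im)
E
python3 - <<'E'
from h import *
crop("pics/top0.png",215,135,375,275,4,"pics/top0c.png")
crop("pics/scene0.png",200,160,400,310,4,"pics/scene0c.png")
E
```

```text
(no output)
```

View pics/top0c.png

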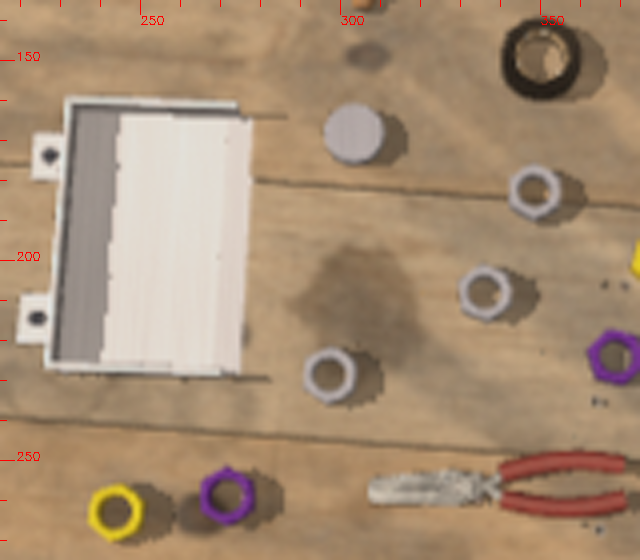

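View pics/scene0c.png

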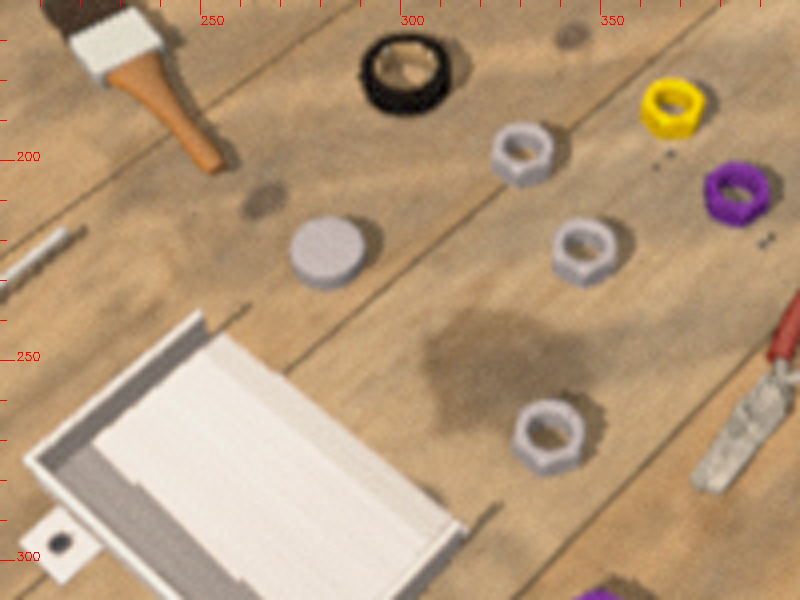

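```bash
python3 - <<'E'
from h import *
for n,a,b in(("A",(348.5,182.5),(330.8,197)),("B",(336.2,208),(346.5,221)),("C",(297.3,228.8),(337.2,268)),("disc",(303.5,168),(282,222))):
    x=tri(a,b);print(n,"tri",x,"plane19 top",plane("top",a,.019 if n!="disc" else .016),"scene",plane("scene",b,.019 if n!="disc" else .016))
# tray front floor corners
for a,b in(((278,164.5),(255.5,243.5)),):
    print("tray front far", plane("top",a,0),plane("scene",b,0))
print("front near",plane("top",(275,228.5),0),plane("scene",((465/4+200),160+530/4),0.031))
for uv in ((232.2,160),(274.5,161.2),(226.5,227),(274,229)): print("rim",plane("top",uv,.031))
print("scene rims",plane("scene",(250,237.5),.031),plane("scene",(207,275),.031),plane("scene",(315.5,292),.031))
print("tape",plane("top",(350,150),.019),"pliers",plane("top",(307,257),.015),plane("top",(372,251),.015),"bottle",plane("top",(421.5,223),.08))
for uv in((379.5,200),(369,224),(271.8,258.8),(244,263)):print("decoy",plane("top",uv,.019))
im=cv2.imread("pics/top0.png");g=cv2.cvtColor(im,cv2.COLOR_BGR2HSV)
E
```

```text
A tri [ 0.6096 -0.1389  0.0166] plane19 top [ 0.6089 -0.1389  0.019 ] scene [ 0.6084 -0.1373  0.019 ]
B tri [ 0.5324 -0.1084  0.0191] plane19 top [ 0.5322 -0.1085  0.019 ] scene [ 0.5328 -0.1083  0.019 ]
C tri [ 0.4665 -0.0026  0.0165] plane19 top [ 0.4652 -0.0032  0.019 ] scene [ 0.4667 -0.0011  0.019 ]
disc tri [ 0.6439 -0.0059  0.0139] plane19 top [ 0.6433 -0.0061  0.016 ] scene [ 0.6428 -0.0049  0.016 ]
tray front far [0.6526 0.0706 0.    ] [0.6524 0.0715 0.    ]
front near [0.4638 0.0616 0.    ] [0.4565 0.0741 0.031 ]
rim [0.6484 0.1995 0.031 ]
rim [0.6536 0.0778 0.031 ]
rim [0.4546 0.1934 0.031 ]
rim [0.4585 0.0607 0.031 ]
scene rims [0.6552 0.0796 0.031 ] [0.6492 0.2013 0.031 ] [0.4583 0.0744 0.031 ]
tape [ 0.7063 -0.1373  0.019 ] pliers [ 0.3889 -0.0366  0.015 ] [ 0.4185 -0.2165  0.015 ] bottle [ 0.4973 -0.3396  0.08  ]
decoy [ 0.5641 -0.2302  0.019 ]
decoy [ 0.4932 -0.2039  0.019 ]
decoy [0.3768 0.0604 0.019 ]
decoy [0.3598 0.1361 0.019 ]
```

```bash
cat >> h.py <<'E'
from scipy.spatial.transform import Rotation as R
def plan(x,y,z,yaw_push):
    """yaw_push: world angle of desired tool-y (or -y) push direction; prints shift in tool units and turn units"""
    s=ctrl.get_state();M=R.from_quat(s["tcp_rot"]).as_matrix();p=s["eef_pos"]
    d=M.T@(np.array([x,y,z])-p);yy=np.degrees(np.arctan2(M[1,1],M[0,1]))
    print("t",round(s["time"],2),"pos",p,"q",s["qpos"],"F",s["contact_force"],"open",s["opening"])
    print("tool axes rows x,y,z:\n",M.T);print("shift units",d/.025,"tool-y yaw",yy,"turn wanted(units) +y:",((yaw_push-yy+180)%360-180)/-5)
E
python3 -c "
from h import *
plan(.531,-.16,.06,90)"
```

```text
t 0.1 pos [ 0.2495 -0.6266  0.2441] q [-1.342   0.2871  1.578   0.      1.2786 -0.15  ] F [-0.9281 -0.3886 -0.2342] open 1.003237291261552
tool axes rows x,y,z:
 [[-0.0005  0.002  -1.    ]
 [ 0.9291  0.3698  0.0003]
 [ 0.3698 -0.9291 -0.0021]]
shift units [  7.3963  17.3602 -13.1616] tool-y yaw 21.703571104220966 turn wanted(units) +y: -13.659285779155805
```

```bash
python3 -c "
from h import *
print('vise top',tri((436,256),(467,152)))
print('spray',tri((497,165),(430,50)))
"
```

```text
vise top [ 0.407  -0.3666  0.1397]
spray [ 0.6154 -0.481   0.2589]
```

```bash
cat >> h.py <<'E'
def rows(x,y,z,yaw,N):
    s=ctrl.get_state();M=R.from_quat(s["tcp_rot"]);p=s["eef_pos"];m=M.as_matrix()
    yy=np.degrees(np.arctan2(m[1,1],m[0,1]));t=((yaw-yy+180)%360-180)/-5/N
    D=(np.array([x,y,z])-p)/N/.025
    for i in range(N):
        print(np.round(M.as_matrix().T@D,2),round(t,2));M=M*R.from_rotvec([np.radians(5*t),0,0])
E
python3 -c "
from h import *
rows(.531,-.165,.244,91.5,20)"
```

```text
[ 0.    0.86 -0.65] -0.7
[ 0.   0.9 -0.6] -0.7
[ 0.    0.94 -0.54] -0.7
[ 0.    0.97 -0.48] -0.7
[ 0.    1.   -0.42] -0.7
[ 0.    1.02 -0.36] -0.7
[ 0.    1.04 -0.3 ] -0.7
[ 0.    1.06 -0.23] -0.7
[ 0.    1.07 -0.17] -0.7
[ 0.    1.08 -0.1 ] -0.7
[ 0.    1.08 -0.04] -0.7
[0.   1.08 0.03] -0.7
[0.   1.08 0.09] -0.7
[0.   1.07 0.16] -0.7
[0.   1.06 0.22] -0.7
[0.   1.04 0.29] -0.7
[0.   1.02 0.35] -0.7
[0.   1.   0.41] -0.7
[0.   0.97 0.47] -0.7
[0.   0.94 0.53] -0.7
```

Request:
{"api": "move_arm", "payload": {
  "commands": [0,0.8,-0.6,-0.7,0,0.85,-0.55,-0.7,0,0.9,-0.5,-0.7,0,0.9,-0.45,-0.7,0,0.95,-0.4,-0.7,0,0.95,-0.35,-0.7,0,1,-0.3,-0.7,0,1,-0.2,-0.7,0,1,-0.15,-0.7,0,1,-0.1,-0.7,0,1,0,-0.7,0,1,0,-0.7,0,1,0.1,-0.7,0,1,0.15,-0.7,0,1,0.2,-0.7,0,1,0.25,-0.7,0,0.95,0.3,-0.7,0,0.95,0.4,-0.7,0,0.9,0.45,-0.7,0,0.9,0.5,-0.7],
  "jaw": 16
}}

```text
time: 2.6
eef_pos: [0.5136, -0.1919, 0.2454]
tcp_rot: [-0.012, 0.707, 0.012, 0.707]
contact_force: [1.3, -0.3, -0.2]
opening: 0.188
```

```bash
python3 - <<'E'
from h import *
im=ctrl.read_camera("wrist");cv2.imwrite("pics/w1.png",im[:,:,::-1])
plan(.531,-.165,.06,91.5)
E
```

```text
t 2.65 pos [ 0.5146 -0.1896  0.2454] q [-0.5391  0.0069  1.8894  0.0025  1.2452 -0.5768] F [-0.1807  1.191  -0.4837] open 0.18819277071347223
tool axes rows x,y,z:
 [[ 0.0013  0.0019 -1.    ]
 [-0.0369  0.9993  0.0019]
 [ 0.9993  0.0369  0.0013]]
shift units [7.4186 0.9449 0.6821] tool-y yaw 92.11516027840888 turn wanted(units) +y: 0.12303205568177873
```

View pics/w1.png

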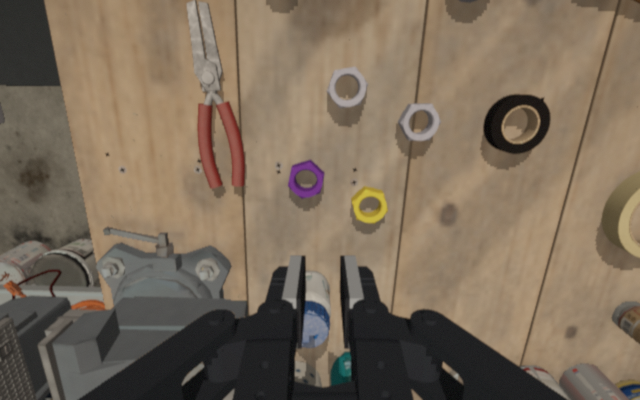

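The wrist view shows nut B at (348,87), nut A at (419,122), and the purple and yellow look-alikes below them. I'll check these positions against the top view.

```bash
cat >> h.py <<'E'
def wplane(uv,z,s=None):
    s=s or ctrl.get_state();c=ctrl.get_calibration("wrist");M=R.from_quat(s["tcp_rot"]).as_matrix()
    T=c["mount"];d=M@T[:3,:3]@np.linalg.solve(c["camera_matrix"],[uv[0],uv[1],1]);o=s["eef_pos"]+M@T[:3,3]
    return o+d*(z-o[2])/d[2]
E
python3 -c "
from h import *
for uv in((348,87),(419,122),(306,179),(369,205)):print(wplane(uv,.019))"
```

```text
[ 0.5375 -0.1049  0.019 ]
[ 0.6112 -0.1357  0.019 ]
[ 0.4984 -0.1991  0.019 ]
[ 0.5677 -0.2258  0.019 ]
```

Request:
{"api": "move_arm", "payload": {
  "commands": [0.5,0.6,0.4,0,0.5,0.55,0.45,0,1,0,0,0,1,0,0,0,1,0,0,0,1,0,0,0,1,0,0,0,1,0,0,0,1,0,0,0,0.6,0,0,0,0.4,0,0,0,0,0,0,0]
}}

```text
time: 4.15
eef_pos: [0.5333, -0.1639, 0.0197]
tcp_rot: [-0.01, 0.707, 0.011, 0.707]
contact_force: [-1.1, -0.8, -0.1]
opening: 0.186
```

```bash
python3 - <<'E'
from h import *
im=ctrl.read_camera("wrist");cv2.imwrite("pics/w2.png",im[:,:,::-1])
plan(.526,.143,.02,91.5)
E
```

```text
t 4.2 pos [ 0.5338 -0.1642  0.0205] q [-0.48    0.3285  1.9887  0.      0.8241 -0.5097] F [0.0862 0.1703 0.8042] open 0.18995423217373827
tool axes rows x,y,z:
 [[ 0.0003 -0.0002 -1.    ]
 [-0.0298  0.9996 -0.0002]
 [ 0.9996  0.0298  0.0003]]
shift units [ 0.0178 12.29    0.0519] tool-y yaw 91.70596206978578 turn wanted(units) +y: 0.04119241395715676
```

View pics/w2.png

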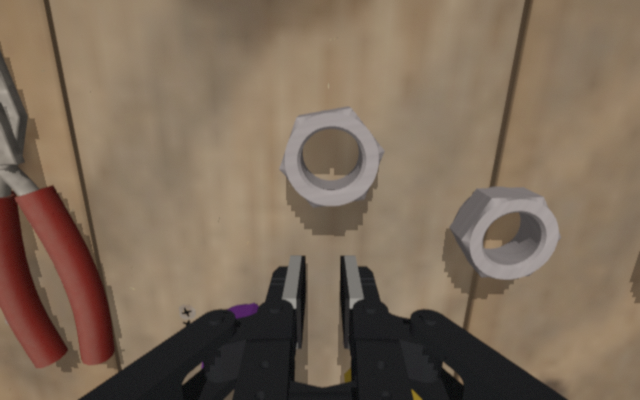

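Request:
{"api": "move_arm", "payload": {
  "commands": [0,0.3,0.15,0,0,0.3,0,0,0,0.3,0,0,0,0.2,0,0,0,0.2,0,0,0,0.3,0,0,0,0.4,0,0,0,0.4,0,0,0,0.4,0,0,0,0.4,0,0,0,0.4,0,0,0,0.3,0,0]
}}

```text
time: 5.7
eef_pos: [0.5344, -0.0658, 0.0203]
tcp_rot: [-0.011, 0.707, 0.011, 0.707]
contact_force: [-0.1, 0.2, 0.4]
opening: 0.187
```

```bash
python3 - <<'E'
from h import *
im=ctrl.read_camera("wrist");cv2.imwrite("pics/w3.png",im[:,:,::-1])
plan(.526,.135,.02,91.5)
E
```

```text
t 5.75 pos [ 0.5341 -0.0651  0.0202] q [-0.3101  0.2922  2.0379  0.0008  0.8123 -0.3409] F [0.3509 0.7308 0.2419] open 0.18828445111928863
tool axes rows x,y,z:
 [[-0.0006  0.0008 -1.    ]
 [-0.0303  0.9995  0.0008]
 [ 0.9995  0.0303 -0.0006]]
shift units [ 0.0137  8.0089 -0.0827] tool-y yaw 91.73407410133254 turn wanted(units) +y: 0.0468148202665077
```

View pics/w3.png

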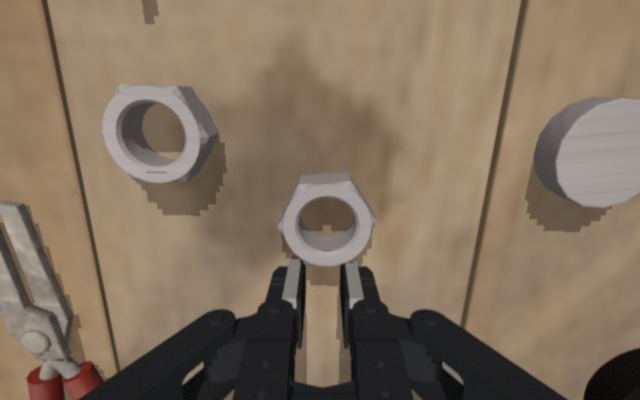

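The nut is nestled against both fingertips, with clearance to nut C on the left and the disc on the right. I'll push on into the tray.

Request:
{"api": "move_arm", "payload": {
  "commands": [0,0.3,0,0,0,0.45,0,0,0,0.45,0,0,0,0.45,0,0,0,0.45,0,0,0,0.45,0,0,0,0.45,0,0,0,0.45,0,0,0,0.45,0,0,0,0.45,0,0,0,0.45,0,0,0,0.45,0,0,0,0.45,0,0,0,0.45,0,0,0,0.45,0,0,0,0.45,0,0,0,0.4,0,0,0,0.3,0,0,0,0.2,0,0,0,0,0,0]
}}

```text
time: 8.25
eef_pos: [0.5283, 0.1326, 0.0202]
tcp_rot: [-0.01, 0.707, 0.011, 0.707]
contact_force: [-0.2, -0.9, -0.3]
opening: 0.19
```

```bash
python3 - <<'E'
from h import *
im=ctrl.read_camera("wrist");cv2.imwrite("pics/w4.png",im[:,:,::-1])
plan(.480,-.05,.06,83)
E
```

```text
t 8.3 pos [0.5283 0.1323 0.0202] q [0.059  0.3041 2.0221 0.0004 0.8157 0.0289] F [-0.6287 -0.9728  0.4501] open 0.1903374019822356
tool axes rows x,y,z:
 [[-0.0004  0.0002 -1.    ]
 [-0.0298  0.9996  0.0003]
 [ 0.9996  0.0298 -0.0004]]
shift units [-1.5943 -7.2317 -2.1499] tool-y yaw 91.70492977834301 turn wanted(units) +y: 1.7409859556686
```

View pics/w4.png

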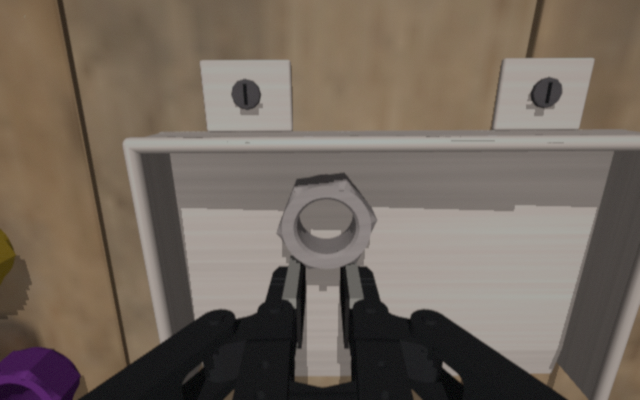

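```bash
python3 - <<'E'
from h import *
s=dict(eef_pos=np.array([.5341,-.0651,.0202]),tcp_rot=R.from_matrix(np.array([[-0.0006,0.0008,-1],[-0.0303,.9995,.0008],[.9995,.0303,-.0006]]).T).as_quat())
print("C",wplane((155,132),.019,s),"disc",wplane((608,153),.016,s))
s2=dict(s,eef_pos=np.array([.5283,.1323,.0202]))
print("B",wplane((327,222),.0215,s2),"tray inner front-left",wplane((167,375),.0,s2),"back inner corner",wplane((172,153),.031,s2),wplane((612,153),.031,s2))
rows(.448,-.058,.12,70,12)
E
```

```text
C [ 0.4704 -0.0005  0.019 ] disc [ 0.6437 -0.0036  0.016 ]
B [0.5298 0.1639 0.0215] tray inner front-left [0.4457 0.0628 0.    ] back inner corner [0.4753 0.1915 0.031 ] [0.6267 0.1961 0.031 ]
[-0.33 -0.63 -0.29] 0.36
[-0.33 -0.63 -0.27] 0.36
[-0.33 -0.64 -0.25] 0.36
[-0.33 -0.65 -0.23] 0.36
[-0.33 -0.66 -0.21] 0.36
[-0.33 -0.66 -0.18] 0.36
[-0.33 -0.67 -0.16] 0.36
[-0.33 -0.67 -0.14] 0.36
[-0.33 -0.68 -0.12] 0.36
[-0.33 -0.68 -0.1 ] 0.36
[-0.33 -0.68 -0.08] 0.36
[-0.33 -0.69 -0.06] 0.36
```

Request:
{"api": "move_arm", "payload": {
  "commands": [-0.7,-0.4,0,0,-0.7,-0.4,0,0,-0.7,-0.4,0,0,0,-0.78,-0.42,0.54,0,-0.8,-0.38,0.54,0,-0.82,-0.33,0.54,0,-0.84,-0.29,0.54,0,-0.85,-0.25,0.54,0,-0.86,-0.2,0.54,0,-0.87,-0.17,0.54,0,-0.88,-0.12,0.54,0,0,0,0,0,0,0,0]
}}

```text
time: 9.93
eef_pos: [0.4532, -0.0578, 0.0736]
tcp_rot: [0.122, 0.696, -0.122, 0.697]
contact_force: [-0.4, -0.2, 0.3]
opening: 0.183
```

```bash
python3 - <<'E'
from h import *
im=ctrl.read_camera("wrist");cv2.imwrite("pics/w5.png",im[:,:,::-1])
plan(.450,-.056,.02,70)
E
```

```text
t 9.97 pos [ 0.4532 -0.0575  0.0734] q [-0.349   0.0265  2.2206  0.0003  0.8934 -0.0024] F [-0.1472  0.7705 -0.2515] open 0.18686392384608386
tool axes rows x,y,z:
 [[ 0.0011 -0.0001 -1.    ]
 [ 0.3399  0.9405  0.0002]
 [ 0.9405 -0.3399  0.001 ]]
shift units [ 2.137   0.0115 -0.144 ] tool-y yaw 70.13128516618904 turn wanted(units) +y: 0.02625703323781181
```

View pics/w5.png

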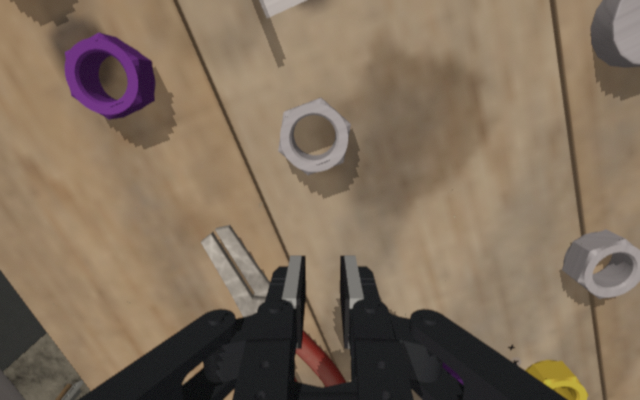

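```bash
python3 - <<'E'
from h import *
s=ctrl.get_state();M=R.from_quat(s["tcp_rot"]).as_matrix()
for uv,z in(((314,136),.019),((214,235),.015),((240,235),.015),((268,285),.015),((320,350),.015)):
    p=wplane(uv,z);print(uv,p,"tool",M.T@(p-s["eef_pos"]))
E
```

```text
(314, 136) [ 0.4695 -0.0013  0.019 ] tool [ 0.0544  0.0584 -0.0039]
(214, 235) [ 0.3935 -0.0359  0.015 ] tool [ 0.0584 -0.     -0.0636]
(240, 235) [ 0.4079 -0.0412  0.015 ] tool [ 0.0584 -0.0001 -0.0482]
(268, 285) [ 0.4104 -0.0781  0.015 ] tool [ 0.0584 -0.034  -0.0334]
(320, 350) [ 0.4238 -0.136   0.015 ] tool [ 0.0584 -0.0838 -0.0011]
```

Request:
{"api": "move_arm", "payload": {
  "commands": [0.1,0.3,-0.17,0.6,0.3,0.25,-0.17,0.6,0.7,0,0,0,0.6,0,0,0,0.4,0,0,0,0,0.2,0,0,0,0.2,0,0,0,0.2,0,0,0,0.3,0,0,0,0.3,0,0,0,0.3,0,0,0,0.3,0,0,0,0.2,0,0,0,0.1,0,0]
}}

```text
time: 11.72
eef_pos: [0.4729, 0.0058, 0.0203]
tcp_rot: [0.158, 0.689, -0.158, 0.689]
contact_force: [-0.3, -1.2, 1.0]
opening: 0.181
```

```bash
python3 - <<'E'
from h import *
im=ctrl.read_camera("wrist");cv2.imwrite("pics/w6.png",im[:,:,::-1])
plan(.502,.077,.02,92)
E
```

```text
t 11.78 pos [0.4729 0.0059 0.0203] q [-0.2026  0.168   2.1935  0.0003  0.78    0.249 ] F [ 0.3316 -1.3436  0.1951] open 0.1863481156542787
tool axes rows x,y,z:
 [[ 0.      0.0002 -1.    ]
 [ 0.4366  0.8997  0.0002]
 [ 0.8997 -0.4366 -0.    ]]
shift units [ 0.0123  3.0654 -0.196 ] tool-y yaw 64.11228277986402 turn wanted(units) +y: -5.577543444027197
```

View pics/w6.png

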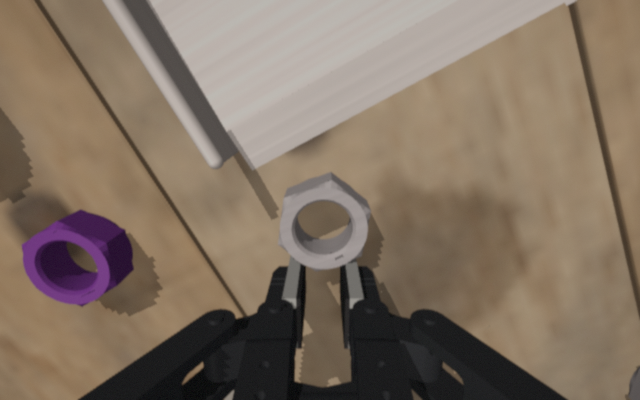

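```bash
python3 - <<'E'
from h import *
for uv,z in(((324,225),.019),((255,168),.0),((218,165),.031),((233,133),.0),((572,2),0)): print(uv,wplane(uv,z))
E
```

```text
(324, 225) [0.4869 0.0319 0.019 ]
(255, 168) [0.468  0.0627 0.    ]
(218, 165) [0.4655 0.0727 0.031 ]
(233, 133) [0.4671 0.0801 0.    ]
(572, 2) [0.6087 0.0661 0.    ]
```

Request:
{"api": "move_arm", "payload": {
  "commands": [0,0.2,0,0,0,0.3,0,0,0,0.2,0,0,0,0.25,0.07,-0.65,0,0.25,0.07,-0.65,0,0.25,0.07,-0.65,0,0.25,0.07,-0.65,0,0.25,0.07,-0.65,0,0.25,0.07,-0.65,0,0.25,0.07,-0.65,0,0.25,0.07,-0.65,0,0.3,0,0,0,0.2,0,0,0,0.1,0,0]
}}

```text
time: 13.52
eef_pos: [0.5063, 0.0811, 0.0204]
tcp_rot: [-0.001, 0.707, 0.001, 0.707]
contact_force: [-0.7, -1.5, 1.0]
opening: 0.191
```

```bash
python3 - <<'E'
from h import *
im=ctrl.read_camera("wrist");cv2.imwrite("pics/w7.png",im[:,:,::-1])
plan(.502,.077,.02,92)
print("C",wplane((324,225),.021))
E
```

```text
t 13.57 pos [0.5063 0.0813 0.0204] q [-0.039   0.2444  2.0992  0.0003  0.7978 -0.0409] F [-0.1557 -0.6278  0.6617] open 0.1833938558671291
tool axes rows x,y,z:
 [[ 0.0002  0.0002 -1.    ]
 [-0.0017  1.      0.0002]
 [ 1.      0.0017  0.0002]]
shift units [ 0.0145 -0.1702 -0.1714] tool-y yaw 90.09899423564013 turn wanted(units) +y: -0.38020115287197315
C [0.5075 0.1113 0.021 ]
```

View pics/w7.png

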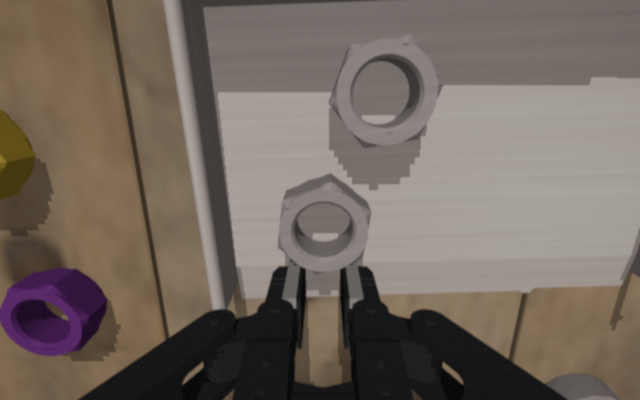

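Request:
{"api": "move_arm", "payload": {
  "commands": [-0.7,-0.3,0,0,-0.7,-0.3,0,0,-0.7,-0.3,0,0,0,-0.89,0.4,-0.17,0,-0.9,0.39,-0.17,0,-0.9,0.38,-0.17,0,-0.91,0.36,-0.17,0,-0.92,0.35,-0.17,0,-0.92,0.33,-0.17,0,-0.93,0.32,-0.17,0,-0.93,0.3,-0.17,0,-0.94,0.29,-0.17,0,-0.94,0.27,-0.17,0,-0.94,0.26,-0.17,0,0,0,0,0,0,0,0]
}}

```text
time: 15.58
eef_pos: [0.6163, -0.1872, 0.0733]
tcp_rot: [-0.058, 0.705, 0.058, 0.705]
contact_force: [-0.9, 0.1, 0.2]
opening: 0.188
```

```bash
python3 - <<'E'
from h import *
im=ctrl.read_camera("wrist");cv2.imwrite("pics/w8.png",im[:,:,::-1])
plan(.618,-.186,.02,99.6)
E
```

```text
t 15.62 pos [ 0.6162 -0.1868  0.0731] q [-0.4518  0.4045  1.7639  0.0003  0.9737 -0.6169] F [-0.0304 -0.382  -1.1319] open 0.18730322824393367
tool axes rows x,y,z:
 [[-0.0004  0.0004 -1.    ]
 [-0.1642  0.9864  0.0005]
 [ 0.9864  0.1642 -0.0003]]
shift units [2.1239 0.0174 0.078 ] tool-y yaw 99.45314745364017 turn wanted(units) +y: -0.029370509271961963
```

View pics/w8.png

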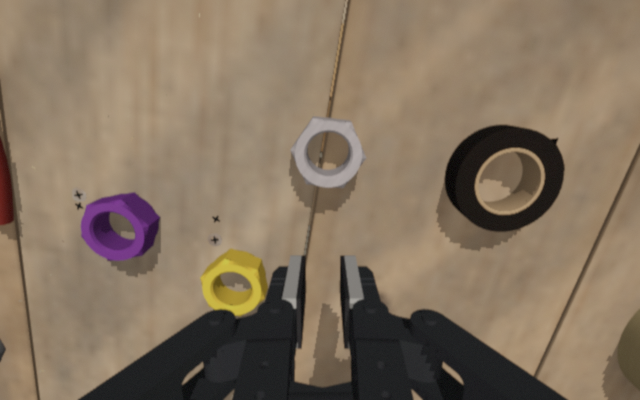

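```bash
python3 - <<'E'
from h import *
s=ctrl.get_state();M=R.from_quat(s["tcp_rot"]).as_matrix()
for uv,z in(((329,153),.019),((234,283),.019),((265,275),.019),((507,178),.019)):
    p=wplane(uv,z);print(uv,p,"tool",M.T@(p-s["eef_pos"]))
E
```

```text
(329, 153) [ 0.6121 -0.1376  0.019 ] tool [0.0541 0.0491 0.0041]
(234, 283) [ 0.5687 -0.2253  0.019 ] tool [ 0.0541 -0.0302 -0.0532]
(265, 275) [ 0.5867 -0.2167  0.019 ] tool [ 0.0541 -0.0247 -0.034 ]
(507, 178) [ 0.7105 -0.1352  0.019 ] tool [0.0541 0.0354 0.1015]
```

Request:
{"api": "move_arm", "payload": {
  "commands": [0.4,0,0.25,-0.5,0.7,0,0,0,0.6,0,0,0,0.4,0,0,0,0,0.2,0,0,0,0.2,0,0,0,0.2,0,0,0,0.2,0,0,0,0.3,0,0,0,0.4,0,0,0,0.4,0,0,0,0.4,0,0,0,0.4,0,0,0,0.4,0,0,0,0.3,0,0,0,0.2,0,0]
}}

```text
time: 17.62
eef_pos: [0.604, -0.0977, 0.0203]
tcp_rot: [-0.074, 0.703, 0.074, 0.703]
contact_force: [0.1, -0.5, 0.1]
opening: 0.189
```

```bash
python3 - <<'E'
from h import *
im=ctrl.read_camera("wrist");cv2.imwrite("pics/w9.png",im[:,:,::-1])
plan(.58,-.03,.02,102)
print("A",wplane((324,225),.019))
E
```

```text
t 17.68 pos [ 0.6038 -0.0973  0.0202] q [-0.3256  0.4244  1.8558  0.0005  0.8621 -0.5349] F [0.0892 0.1854 0.1253] open 0.18759890374769012
tool axes rows x,y,z:
 [[-0.0005  0.0006 -1.    ]
 [-0.2075  0.9782  0.0007]
 [ 0.9782  0.2075 -0.0004]]
shift units [ 0.0084  2.8298 -0.3748] tool-y yaw 101.97477726480467 turn wanted(units) +y: -0.005044547039062763
A [ 0.599  -0.0685  0.019 ]
```

View pics/w9.png

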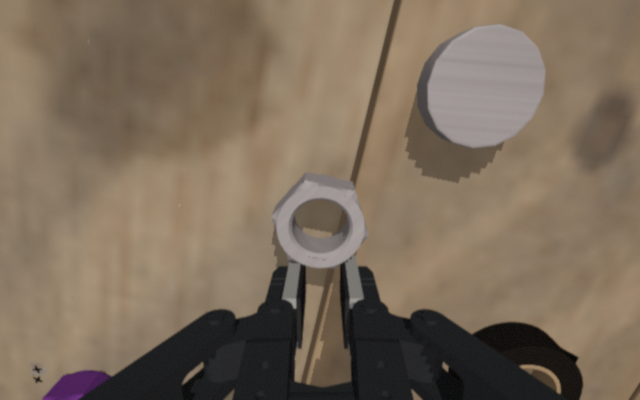

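```bash
python3 - <<'E'
from h import *
s=ctrl.get_state();M=R.from_quat(s["tcp_rot"]).as_matrix()
for uv,z in(((482,86),.016),((429,86),.016),((545,80),.016)):
    p=wplane(uv,z);print(uv,p,"tool",M.T@(p-s["eef_pos"]))
E
```

```text
(482, 86) [ 0.6443 -0.0042  0.016 ] tool [0.0042 0.0826 0.0589]
(429, 86) [ 0.6254 -0.0082  0.016 ] tool [0.0042 0.0826 0.0395]
(545, 80) [0.666  0.0025 0.016 ] tool [0.0042 0.0847 0.0815]
```

Request:
{"api": "move_arm", "payload": {
  "commands": [0,0.3,0,0,0,0.4,0,0,0,0.4,0,0,0,0.4,0,0,0,0.4,0,0,0,0.4,0,0,0,0.4,0,0,0,0.3,0,0,0,0.25,-0.03,0.26,0,0.25,-0.03,0.26,0,0.25,-0.03,0.26,0,0.25,-0.03,0.26,0,0.25,-0.03,0.26,0,0.25,-0.03,0.26,0,0.25,-0.03,0.26,0,0.2,0,0]
}}

```text
time: 19.68
eef_pos: [0.577, 0.023, 0.0203]
tcp_rot: [-0.018, 0.707, 0.018, 0.707]
contact_force: [-0.2, 0.4, 0.2]
opening: 0.189
```

```bash
python3 - <<'E'
from h import *
im=ctrl.read_camera("wrist");cv2.imwrite("pics/w10.png",im[:,:,::-1])
plan(.575,.083,.02,93)
print("A",wplane((324,225),.019))
E
```

```text
t 19.73 pos [0.577  0.0235 0.0203] q [-0.1351  0.363   1.9418  0.0004  0.8369 -0.1855] F [0.3064 0.6564 0.2811] open 0.18630253378846165
tool axes rows x,y,z:
 [[-0.0001  0.0003 -1.    ]
 [-0.0501  0.9987  0.0003]
 [ 0.9987  0.0501 -0.0001]]
shift units [0.0142 2.382  0.0399] tool-y yaw 92.87188783799141 turn wanted(units) +y: -0.025622432401718243
A [0.5768 0.0527 0.019 ]
```

View pics/w10.png

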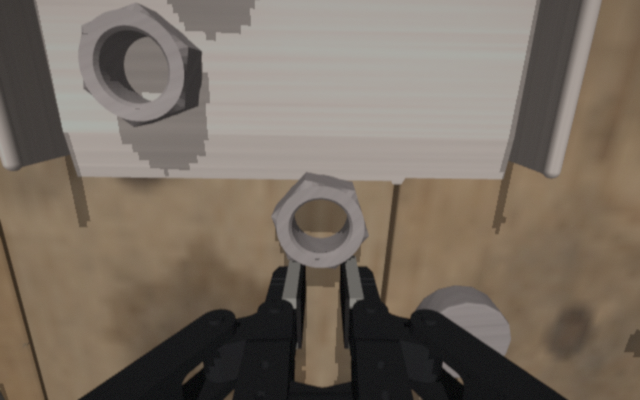

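Request:
{"api": "move_arm", "payload": {
  "commands": [0,0.3,0,0,0,0.4,0,0,0,0.4,0,0,0,0.4,0,0,0,0.4,0,0,0,0.3,0,0,0,0.2,0,0,0,0.1,0,0,0,0,0,0]
}}

```text
time: 20.85
eef_pos: [0.5739, 0.0852, 0.0202]
tcp_rot: [-0.017, 0.707, 0.018, 0.707]
contact_force: [-0.4, -0.2, -0.1]
opening: 0.191
```

```bash
python3 - <<'E'
from h import *
im=ctrl.read_camera("wrist");cv2.imwrite("pics/w11.png",im[:,:,::-1])
plan(.575,.083,.02,93)
print("A",wplane((324,225),.0215))
E
```

```text
t 20.9 pos [0.5738 0.0851 0.0202] q [-0.0277  0.3682  1.9351  0.0004  0.8387 -0.0775] F [-0.1518 -0.8131 -1.0416] open 0.18793277478695244
tool axes rows x,y,z:
 [[-0.0004  0.0003 -1.    ]
 [-0.0495  0.9988  0.0003]
 [ 0.9988  0.0495 -0.0003]]
shift units [ 0.007  -0.0865  0.0427] tool-y yaw 92.83961316172399 turn wanted(units) +y: -0.0320773676551994
A [0.5736 0.1154 0.0215]
```

View pics/w11.png

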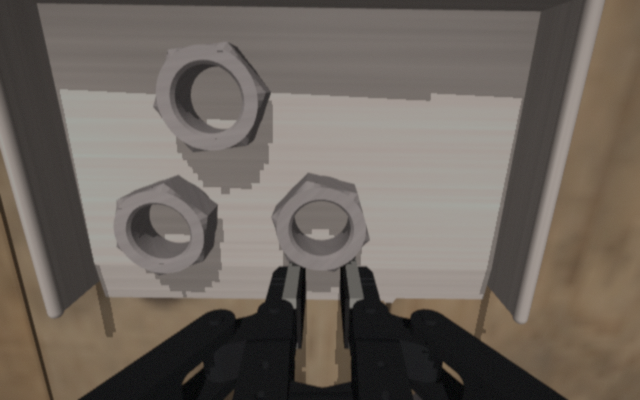

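Request:
{"api": "move_arm", "payload": {
  "commands": [0,-0.4,0,0,0,-0.4,0,0,-0.5,-0.3,0,0,-0.8,-0.3,0,0,-1,0,0,0,-1,0,0,0,-1,0,0,0,-1,0,0,0,-1,0,0,0,-1,0,0,0,0,-1,0,0,0,-1,0,0,0,-1,0,0,0,-1,0,0,0,-1,0,0,0,0,0,0,0,0,0,0]
}}

```text
time: 23.02
eef_pos: [0.582, -0.0746, 0.2039]
tcp_rot: [-0.018, 0.706, 0.018, 0.707]
contact_force: [-0.2, 0.4, -0.4]
opening: 0.186
```

```bash
python3 - <<'E'
from h import *
for n in("top","scene","wrist"):
    cv2.imwrite(f"pics/{n}F.png",ctrl.read_camera(n)[:,:,::-1])
plan(0.5,0,.2,90)
a=cv2.imread("pics/topF.png");b=cv2.imread("pics/sceneF.png")
crop("pics/sceneF.png",200,160,400,310,4,"pics/sceneFc.png")
E
```

```text
t 23.18 pos [ 0.5819 -0.074   0.2032] q [-0.2994  0.1314  1.8376  0.0002  1.1723 -0.3503] F [0.0857 0.0703 0.7872] open 0.18760290036645058
tool axes rows x,y,z:
 [[ 0.0003  0.0001 -1.    ]
 [-0.0508  0.9987  0.0001]
 [ 0.9987  0.0508  0.0004]]
shift units [ 0.1265  3.1212 -3.1212] tool-y yaw 92.91101523711178 turn wanted(units) +y: 0.5822030474223538
```

View pics/topF.png

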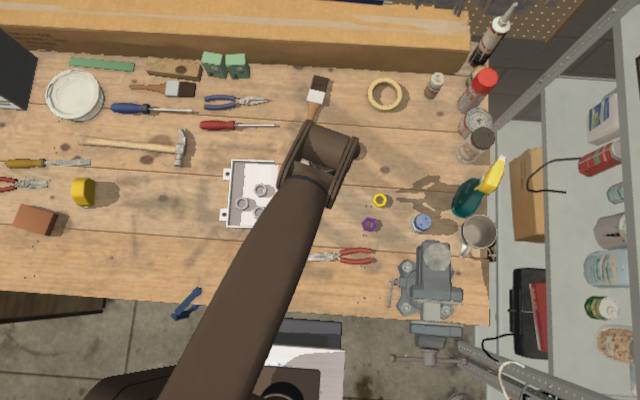

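View pics/sceneFc.png

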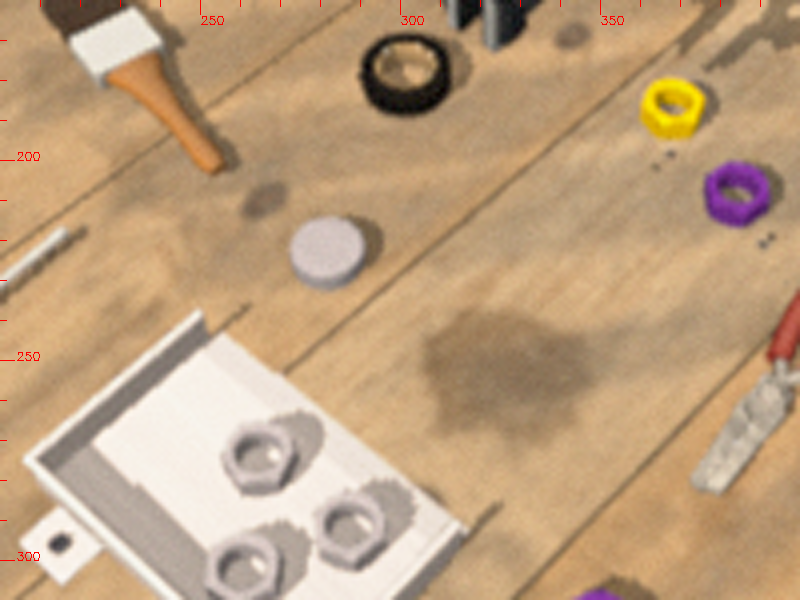

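View pics/wristF.png

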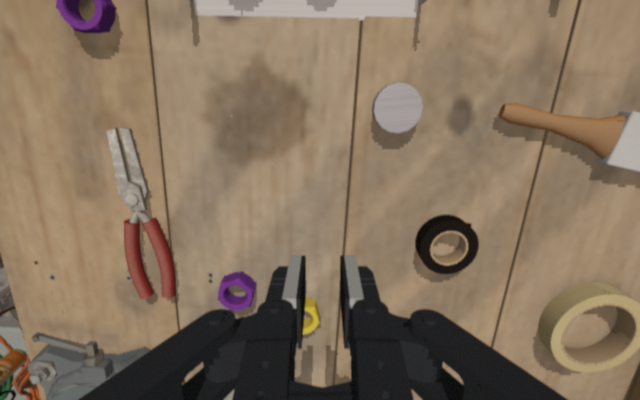

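All three nuts lie inside the tray: in the scene crop they are at about (262,452), (351,525) and (245,567). The disc, tape and pliers sit at the same pixels as in the first picture. I'll do one numeric check and then hand in.

```bash
python3 - <<'E'
from h import *
o=np.array([.559,.067]);ex=np.array([-.047,.999]);ey=np.array([-.999,-.047])
for n,(u,v) in dict(A=(262,450),C=(351,522),B=(245,565)).items():
    p=plane("scene",(200+u/4,160+v/4),.0215);print(n,p,"tray x,y mm",1e3*(p[:2]-o)@ex,1e3*(p[:2]-o)@ey)
a=cv2.imread("pics/scene0.png").astype(int);b=cv2.imread("pics/sceneF.png").astype(int);d=abs(a-b).max(2)
for n,(x0,y0,x1,y1) in dict(disc=(268,210,296,236),tape=(286,166,318,191),pliers=(368,218,430,290),bottle=(402,148,432,186)).items(): print(n,d[y0:y1,x0:x1].max(),(d[y0:y1,x0:x1]>40).sum())
print(ctrl.sign_off())
E
```

```text
A [0.5692 0.1114 0.0215] tray x,y mm 43.86095108925357 -12.256001252474121
C [0.5052 0.1076 0.0215] tray x,y mm 43.09999911992872 51.88005031002851
B [0.5271 0.1602 0.0215] tray x,y mm 94.5561549636476 27.470434446753018
disc 24 0
tape 139 7
pliers 24 0
bottle 67 148
the job is handed in; nothing more can be done
None
```

```bash
python3 - <<'E'
import cv2,numpy as np
a=cv2.imread("pics/scene0.png")[140:195,390:445];b=cv2.imread("pics/sceneF.png")[140:195,390:445]
cv2.imwrite("pics/bot.png",cv2.resize(np.hstack([a,b]),None,fx=6,fy=6))
E
```

```text
(no output)
```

View pics/bot.png

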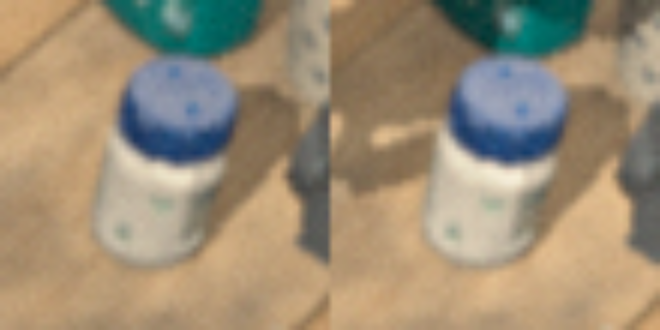

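I swept all three steel nuts along the bench with the fingertips, set 16 mm apart, through the tray's open front, then backed off and handed the job in at about 23 s. No nut was picked up.

**Nuts:** in tray coordinates the last check put their centres at about (44, -12), (43, 52) and (95, 27) mm. With a nut's half-width of 21 mm, each lies wholly inside with at least 14 mm to spare.

**Bystanders:** the disc and pliers show no change between the first and last scene pictures. My pixel check flagged differences at the tape and the bottle:
- **Tape:** 7 pixels differed. The tape looks unmoved, and I put this down to the raised fingers in the corner of that patch.
- **Bottle:** 148 pixels differed. I looked at this only after handing in: the arm's shadow now falls beside the bottle, which itself stands where it did.

**Measurements:** the wrist and top cameras disagreed by up to about 5 mm on the nut positions. I corrected the sideways aim from the wrist view before each push.

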